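# Feed a lime to the bar juicer and hold its dial at the third click

### The arm

A 6-joint arm with a two-finger parallel gripper is mounted at the origin on the work surface. World frame = base frame: x ahead of the robot, y to its left, z up, the work surface at z = 0. Lengths are in m, angles in degrees, forces in N, time in s.
With the tool pointing down it reaches from about 0.375 to 0.925 m from the base axis. Payload 5.7 kg.
Tool frame: the origin (TCP) lies at the very end of the fingers, on their centre line; the grasp point (between the pads) lies grasp_offset behind it (grasp_offset is the distance from the TCP to the grasp point, in m); z points along the fingers, x is the direction in which the jaws open and shut, and the axes are right-handed (so a half turn about z gives the same grasp; the last joint's range is limited). The gripper opens to 85 mm and grips with 20 to 120 N. Pads are 22 mm wide; open, the fingers measure 114 mm over their backs; the gripper's body (76 mm by 85 mm) begins 54 mm behind the grasp point. The pads swing forward as they close: fully open they stand 13 mm farther back than shut.
Start: joints at [69.952, 20.558, 86.54, -0, 72.909, -6.595], TCP at [0.14, 0.584, 0.201] pointing down, gripper open.
Joint ranges: [-170.27, 170.27], [-57.76, 135], [12.27, 136.19], [-55.21, 235.2], [11.17, 155.16], [-170.74, 170.74]. Speed limits (degrees/s): [136.94, 136.94, 180, 180, 180, 180].

### API

Orientations are given as [roll, pitch, yaw] about the fixed x, y, z axes, in that order (R = Rz(yaw) Ry(pitch) Rx(roll)).
In Python, from cell import * gives the robot as it stands.
- The arm moves only by the tool step_arm, never from a script. Its argument "steps" is a list of rows, each a list of 7 numbers: the shift along the world's x, y, z in m, then the turn, a rotation vector about the world's x, y, z in degrees, then the closure, from 0 (fully open) to 1 (shut). In form: [[tx, ty, tz, ax, ay, az, jaw], ...]. A call has 1 to 8 rows; each row shifts and turns the commanded pose from where the row before left it; what a row does not reach is not made up. A row lasts 1/12 s, in which the tool goes at most 41.7 mm and 7.16 degrees, less where a joint would pass 70% of its speed; a pose out of reach is approached as far as the arm can. A call with a gripper value outside its range is refused whole. The fingers move at their own pace and stop on an object; the grip force is fixed at half the most. Time passes only in rows, so rows that do not move let the fingers close. It gives the time, the measured TCP pose, the force and the opening at its end, in the units of the state.
- get_state(): the state, without advancing time (a new reading comes with each control period).
- snapshot(name): name is "scene" or "top" or "wrist"; returns (picture, depth): 384x512x3 uint8, red, green, blue; 384x512 float32, m along the optical axis (not along the pixel's ray), 0 where there is no reading.
- calibration(name): a dict with "fov_y" (degrees; the focal length in pixels is half the picture's height over the tangent of half this angle, whatever the lens; pixels are square), "cx", "cy" (the principal point, pixels), "T" (4x4, takes a point from camera to world coordinates); the wrist camera has in their place "T_tool_cam" (4x4, takes a point from camera to tool coordinates, whose origin is the TCP and whose axes are the tool frame's). Camera axes: x right, y down, z forward; pixel columns grow to the right and rows downward; lengths in m; the calibration is good to about 2 mm. A picture is of the moment at which its call begins: read the wrist's pose just before it. calibration takes no time and is no camera call.
- sign_off(): hands the job in, once; it reports no verdict.
Trained networks look in the newest picture that a camera, given by its name, has taken for a name from the list of things; names that differ only in an ending like _2 or _b are one class to them, and where a whole thing is asked for, a point or a joint stands for the part that bears it (a point fixed in the world has none). Each returns a list of dicts, best first, with "conf" (0 to 1); they miss things now and then, are a little off and sometimes report something else, mostly with a low value. They report only what shows in the picture. A call takes as long as a camera call. They do not tell look-alikes from the thing itself.
- find_in(query, camera): "centre" ([column, row] in pixels, amid what is visible of it).
- mark_of(query, camera): "centre" ([column, row] in pixels: a listed point, or the origin of a listed thing).
The state is a dict: "time": time; "qpos": joint angles; "joint_vel": joint speeds; "tau": joint torques, N m; "ee_pos": TCP position; "eef_rot": TCP orientation; "force": force on the tool from outside, world axes, zero at the start; "torque": the same for the moment, N m; "finger_gap": finger opening in m.
Only numpy, scipy, OpenCV 4.12 (cv2) and the standard library are available. Lean on these libraries where they do the work, as an engineer would, in place of code of your own. Each camera call takes 0.05 s, during which the arm holds its last target.

### The job

Roll the lime along the juicer's wire feed rails until it drops into the square intake pocket, without lifting it off the rails. Then turn the spring-return dial on top of the juicer clockwise past its first two clicks to the third (the three dots) and keep it there: finish while still holding the dial at the third click, as it springs back when let go and turning it on to the end stop is too far. Do not turn the dial before the lime is in the pocket, and leave the cups, shot glass and jigger where they stand.

Things in the scene. Friction and masses are not known exactly. Their poses are not given: they have to be found in the camera images.
- juicer: White bar juicer fixed to the counter. Origin on the counter, z up, +y runs along the feed rails towards the pocket and housing. Along y, in mm: rails -237 to -22, pocket -18 to +40, housing box 45 to 225 (x -100 to +100, top 170 above the counter, the dial on it).
- crest (a point): Midpoint between the tops of the two feed rails (steel rods 8 mm thick at x = -16 and +16 mm) where they stop being level: for the 152 mm before it (-y) their tops are level at 87 mm above the counter, after it they slope down 8 mm over 60 mm to the pocket. Guard rods alongside at x = -38 and +38 mm and a cross rod at the open end have tops 10 mm higher than the rails. Axes as the juicer's.
- lime_center (a point): Centre of the lime, a green ball 52 mm in diameter, 50 to 110 g. It starts at rest on the two rails, on their level part, its centre 108 mm above the counter, 15 to 105 mm before the crest. Pushed from behind past the crest, it rolls down the slope into the pocket by itself.
- intake (a point): Centre of the floor (60 mm above the counter) of the grey intake pocket, 58 x 58 mm inside, open above. Side walls rise to 95 mm above the counter, the wall at the housing to 105, the wall at the rails to 71 (below the rail tops). A lime that has dropped in has its centre at 86 mm, 22 mm lower than on the level rails. Axes as the juicer's.
- dial_axis (a point): Point on the dial's vertical turning axis, at the housing's top face (170 mm above the counter). Axes as the juicer's.
- dial_handle (a point): Grip point of the dial's handle, 55 mm out from the axis, 35 mm above the housing top. Upright black bar, 12 mm thick, from 20 to 50 mm above the housing top, from 23 mm behind the axis to 77 mm out; x points outwards along it. Under it a round hub, 66 mm wide. At home it points 30 degrees anticlockwise (from above) of the juicer's +x, at a black dash.
- dial (a joint): Dial angle in rad: 0 = home, grows clockwise seen from above. Clicks (a torque ripple) at 0.35, 0.70 and 1.05, where the handle's outer end points at one, two and three black dots on the housing top; end stop at 1.40. A spring always drives it home: 0.24 N m at home, 0.40 at the third click, plus or minus up to 0.12 between clicks: 2 to 10 N at the grip point.
- cup_stack_mid (a point): Bystander: stack of three upturned translucent whitish plastic cups, 82 mm across, 150 mm high; point half-way up.
- shot_glass_mid (a point): Bystander: clear shot glass, 48 mm across, 62 mm high; point half-way up.
- jigger_mid (a point): Bystander: hourglass-shaped steel jigger, 44 mm across, 75 mm high; point half-way up.
Not all that is in view belongs to the job. What is meant by the part that bears lime_center is not red, and is the larger of those in its own colour.

How it is judged:
By the outcome, as a careful person would: the job done as asked, in the order asked, and still so for the second after the job is handed in, while the arm keeps its last pose, push and grip.
It also fails if it takes over 48 s, if anything falls off the work surface, if the arm or the gripper's body presses on something with over 40 N, if the wrist force passes 120 N, or if a joint passes its speed limit or range.

## Working session

There is one attempt and no reset: what is moved stays moved. The work goes in short steps, Python scripts to look and compute and a tool call to move; the robot and the scene stay as the last step left them, time stands still between calls to the robot, and variables do not carry over. Pictures are saved under pics/ and viewed, and the job is handed in when it is done.

Besides the shell and the picture viewer there is one more tool, called after "Call:" as name(argument=value, ...) on one line, values as JSON. step_arm: Moves the arm, as the interface text tells. Its arguments: {"type":"object","properties":{"steps":{"type":"array"}},"required":["steps"]}

```bash
mkdir -p pics; cat > h.py <<'E'
from cell import *
import numpy as np, cv2
def save(name,img): cv2.imwrite('pics/'+name+'.png',cv2.cvtColor(img,cv2.COLOR_RGB2BGR))
E
python3 - <<'E'
from h import *
for c in ("scene","top"):
    p,d=snapshot(c); save(c+'0',p); np.savez('pics/'+c+'0.npz',p=p,d=d)
    k=calibration(c); print(c,k)
    for q in ("lime_center","crest","intake","dial_axis","dial_handle","juicer"):
        print(q,[(np.round(m['centre']).tolist(),round(m['conf'],2)) for m in mark_of(q,c)][:4])
print(get_state())
E
```

```text
scene {'fov_y': 52.23749561328625, 'cx': 259.14173037125465, 'cy': 191.0779178850278, 'T': array([[ 0.83024804,  0.47460635, -0.29229608,  0.88976026],
       [ 0.55739296, -0.70586759,  0.43710872, -0.33619243],
       [ 0.00113224, -0.52583244, -0.85058742,  0.95690657],
       [ 0.        ,  0.        ,  0.        ,  1.        ]])}
lime_center [([254.0, 265.0], 0.79), ([207.0, 247.0], 0.68)]
crest [([214.0, 238.0], 0.93), ([300.0, 225.0], 0.38), ([264.0, 133.0], 0.23)]
intake [([237.0, 211.0], 0.58), ([289.0, 126.0], 0.33)]
dial_axis [([243.0, 146.0], 0.91), ([233.0, 224.0], 0.65)]
dial_handle [([260.0, 135.0], 0.65)]
juicer [([234.0, 226.0], 0.65)]
top {'fov_y': 49.332158795045764, 'cx': 256.26446473549396, 'cy': 192.22133557789002, 'T': array([[-0.01785072, -0.98738634,  0.15731997,  0.4766996 ],
       [-0.9997603 ,  0.01962187,  0.00971224,  0.09662237],
       [-0.01267665, -0.15710889, -0.98749992,  1.05592526],
       [ 0.        ,  0.        ,  0.        ,  1.        ]])}
lime_center [([351.0, 207.0], 0.78), ([348.0, 253.0], 0.75), ([316.0, 173.0], 0.73)]
crest [([322.0, 213.0], 0.66)]
intake [([286.0, 222.0], 0.77), ([324.0, 209.0], 0.46)]
dial_axis [([235.0, 243.0], 0.9)]
dial_handle [([213.0, 225.0], 0.73)]
juicer [([290.0, 226.0], 0.88)]
{'time': 0.7, 'qpos': array([ 6.99530772e+01,  2.05567114e+01,  8.65386431e+01, -2.20459242e-04,
        7.29086932e+01, -6.59299272e+00]), 'joint_vel': array([ 0.0550896 , -0.05254973, -0.0879798 ,  0.04465016,  0.01621091,
        0.03625796]), 'tau': array([-3.06681368e-04, -5.27419460e+01, -2.78997660e+01, -1.86628899e-04,
        1.58452916e-03, -1.78510885e-05]), 'ee_pos': array([0.13958166, 0.58351606, 0.20068333]), 'eef_rot': array([-1.79999745e+02,  4.04517274e-03,  7.65461347e+01]), 'force': array([ 0.41222854,  0.41772605, -0.65958203]), 'torque': array([-0.01929829, -0.05197239,  0.02449882]), 'finger_gap': 0.08570349209268152}
```

View pics/scene0.png

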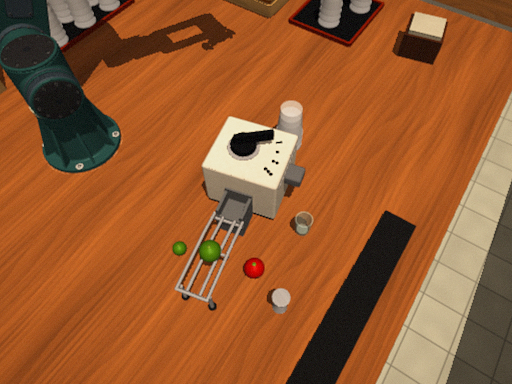

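View pics/top0.png

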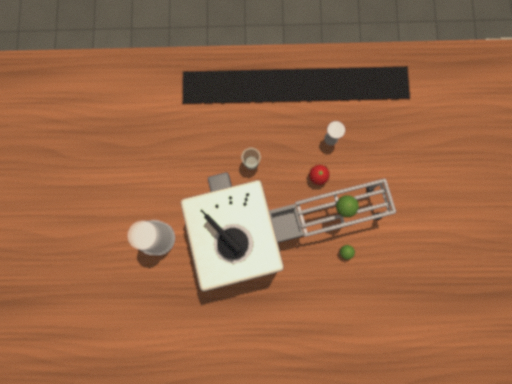

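Scene: a large green ball on the rails (scene 210,251; top 347,206), a small green ball beside the rails (scene 180,248; top 347,253) and a red ball (scene 254,267; top 319,174). The lime is the large green one: it is on the rails, and it is the larger of the two greens. I'll confirm that in a crop and compute poses.

```bash
cat >> h.py <<'E'
def ray(cam,px):
    k=calibration(cam); f=192/np.tan(np.radians(k['fov_y']/2))
    d=np.array([(px[0]-k['cx'])/f,(px[1]-k['cy'])/f,1.]); T=k['T']
    return T[:3,3],T[:3,:3]@d
def atz(cam,px,z):
    o,d=ray(cam,px); return o+d*(z-o[2])/d[2]
def proj(cam,P):
    k=calibration(cam); f=192/np.tan(np.radians(k['fov_y']/2)); T=k['T']
    c=(np.asarray(P)-T[:3,3])@T[:3,:3]; return np.array([k['cx']+f*c[...,0]/c[...,2],k['cy']+f*c[...,1]/c[...,2]]).T
E
python3 - <<'E'
from h import *
A=np.load('pics/top0.npz'); B=np.load('pics/scene0.npz')
for cam,pt in (("top",dict(crest=(322,213,.087),intake=(286,222,.06),dial_axis=(235,243,.17),handle=(213,225,.205),juicer=(290,226,0))),("scene",dict(crest=(214,238,.087),intake=(237,211,.06),dial_axis=(243,146,.17),handle=(260,135,.205),juicer=(233,226,0)))):
    for n,(u,v,z) in pt.items(): print(cam,n,atz(cam,(u,v),z).round(4))
# green blob centroid
for cam,D in(("top",A),("scene",B)):
    p=D['p'].astype(int); m=((p[...,1]>p[...,0]+25)&(p[...,1]>p[...,2]+25)).astype(np.uint8)
    n,l,s,c=cv2.connectedComponentsWithStats(m)
    for i in range(1,n):
        if s[i,4]>40: print(cam,s[i],c[i],atz(cam,c[i],.108).round(4))
    # housing top by depth
    k=calibration(cam);f=192/np.tan(np.radians(k['fov_y']/2));T=k['T']
    v,u=np.mgrid[:384,:512];d=D['d'];P=np.stack([(u-k['cx'])/f*d,(v-k['cy'])/f*d,d],-1)@T[:3,:3].T+T[:3,3]
    w=D['p'].min(-1)>120
    M=w&(abs(P[...,2]-.17)<.008)&(d>0)
    n,l,s,c=cv2.connectedComponentsWithStats(M.astype(np.uint8)); i=1+np.argmax(s[1:,4])
    q=P[l==i]; print(cam,'top face',cv2.minAreaRect(q[:,:2].astype(np.float32)*1000),q[:,2].mean(),len(q))
p=cv2.resize(A['p'][120:300,170:410],None,fx=3.3,fy=3.3,interpolation=2); save('topcrop',p)
E
```

```text
top crest [ 0.5791 -0.0457  0.087 ]
top intake [0.5621 0.0368 0.06  ]
top dial_axis [0.5104 0.1521 0.17  ]
top handle [0.5464 0.1944 0.205 ]
top juicer [0.557  0.0235 0.    ]
scene crest [ 0.5745 -0.0617  0.087 ]
scene intake [0.5677 0.0417 0.06  ]
scene dial_axis [0.5102 0.1572 0.17  ]
scene handle [0.5421 0.187  0.205 ]
scene juicer [0.5642 0.023  0.    ]
top [341 197  16  16 159] [348.81132075 204.17610063] [ 0.5959 -0.1045  0.108 ]
top [343 247  10  10  59] [347.66101695 250.69491525] [ 0.491  -0.0964  0.108 ]
top top face ((530.0582275390625, 160.3610076904297), (198.14114379882812, 179.4077911376953), 13.419513702392578) 0.17070685056602106 6678
scene [200 241  20  20 328] [209.44207317 250.58536585] [ 0.5928 -0.0998  0.108 ]
scene [173 242  13  13 133] [178.93984962 247.81954887] [ 0.5294 -0.1341  0.108 ]
scene top face ((532.456787109375, 159.9892578125), (197.89927673339844, 178.96530151367188), 13.211982727050781) 0.16771823817089165 3475
```

View pics/topcrop.png

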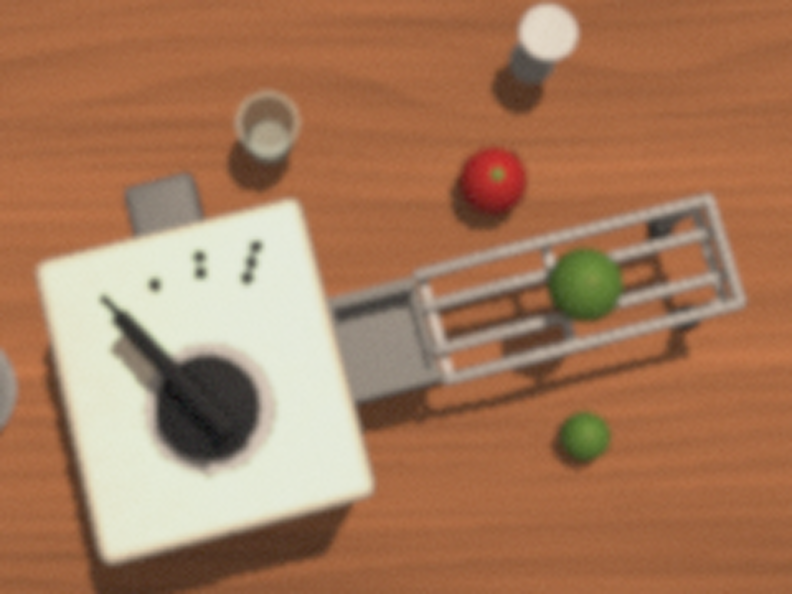

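The crop confirms it: the large green ball (crop 586,285) sits on the rails. The small green (584,437) and the red (493,181) are on the counter. Next I'll measure the dial bar and bystanders.

```bash
python3 - <<'E'
from h import *
import cell
print('grasp_offset',getattr(cell,'grasp_offset',None),[x for x in dir(cell) if x[0]!='_'])
ang=np.radians(13.3);R=np.array([[np.cos(ang),-np.sin(ang)],[np.sin(ang),np.cos(ang)]]);o=np.array([.5623,.0288])
for cam in("top","scene"):
    D=np.load(f'pics/{cam}0.npz')
    k=calibration(cam);f=192/np.tan(np.radians(k['fov_y']/2));T=k['T']
    v,u=np.mgrid[:384,:512];d=D['d'];P=np.stack([(u-k['cx'])/f*d,(v-k['cy'])/f*d,d],-1)@T[:3,:3].T+T[:3,3]
    J=(P[...,:2]-o)@R; z=P[...,2]
    dark=D['p'].max(-1)<70
    box=(abs(J[...,0])<.1)&(J[...,1]>.045)&(J[...,1]<.225)
    b=box&dark&(z>.208)&(z<.23); q=P[b]; r=cv2.minAreaRect(q[:,:2].astype(np.float32)*1000)
    m=q[:,:2].mean(0); w,V=np.linalg.eigh(np.cov(q[:,:2].T)); 
    print(cam,'bar',len(q),r,'z',np.percentile(q[:,2],[5,50,95]).round(3),'pca ang',np.degrees(np.arctan2(V[1,1],V[0,1])).round(1))
    h=box&dark&(z>.176)&(z<.203); q=P[h]; print(' hub',len(q),np.percentile(q[:,2],[5,50,95]).round(3),cv2.minEnclosingCircle(q[:,:2].astype(np.float32)*1000))
    for n in("cup_stack_mid","shot_glass_mid","jigger_mid"):
        zz={'c':.075,'s':.031,'j':.0375}[n[0]]
        mm=mark_of(n,cam); print(n,[(atz(cam,x['centre'],zz).round(3).tolist(),round(x['conf'],2)) for x in mm[:2]])
for p in [(0,-.135),(0,-.195),(0,-.085),(0,-.095),(0,.011),(-.02,.134)]: print(p,(o+R@np.array(p)).round(4))
E
```

```text
grasp_offset 0.0187 ['IKError', 'calibration', 'find_in', 'get_state', 'grasp_offset', 'mark_of', 'sign_off', 'snapshot']
top bar 237 ((528.5056762695312, 174.34017944335938), (97.92485046386719, 11.240923881530762), 44.3654670715332) z [0.219 0.221 0.223] pca ang -135.9
 hub 538 [0.19  0.193 0.195] ((508.9898986816406, 158.15728759765625), 31.296968460083008)
cup_stack_mid [([0.532, 0.353, 0.075], 0.94)]
shot_glass_mid [([0.727, 0.12, 0.031], 0.82)]
jigger_mid []
scene bar 237 ((532.1769409179688, 173.06219482421875), (97.56863403320312, 15.206933975219727), 42.920166015625) z [0.209 0.217 0.22 ] pca ang -136.5
 hub 394 [0.18 0.19 0.2 ] ((530.9252319335938, 165.27972412109375), 52.074851989746094)
cup_stack_mid [([0.54, 0.345, 0.075], 0.77), ([0.468, 0.224, 0.075], 0.23)]
shot_glass_mid [([0.726, 0.124, 0.031], 0.83)]
jigger_mid [([0.791, -0.093, 0.037], 0.82), ([0.559, -0.073, 0.037], 0.27)]
(0, -0.135) [ 0.5934 -0.1026]
(0, -0.195) [ 0.6072 -0.161 ]
(0, -0.085) [ 0.5819 -0.0539]
(0, -0.095) [ 0.5842 -0.0637]
(0, 0.011) [0.5598 0.0395]
(-0.02, 0.134) [0.512  0.1546]
```

Call:
step_arm(steps=[[0.01, -0.01, 0.035, 0, 0, 0, 0.5], [0.02, -0.02, 0.03, 0, 0, 3.4, 1], [0.022, -0.03, 0.015, 0, 0, 3.4, 1], [0.02, -0.035, 0.01, 0, 0, 3.4, 1], [0.022, -0.035, 0.01, 0, 0, 3.4, 1], [0.022, -0.035, 0, 0, 0, 3.4, 1], [0.022, -0.035, 0, 0, 0, 3.4, 1], [0.022, -0.035, 0, 0, 0, 3.2, 1]])

```text
time: 1.67
ee_pos: [0.2998, 0.3476, 0.3009]
eef_rot: [179.9, -0.0, 100.4]
force: [0.7, -0.6, -0.5]
finger_gap: -0.0
```

Call:
step_arm(steps=[[0.02, -0.034, 0, 0, 0, 1, 1], [0.02, -0.034, 0, 0, 0, 1, 1], [0.02, -0.034, 0, 0, 0, 1, 1], [0.02, -0.034, 0, 0, 0, 0, 1], [0.02, -0.034, 0, 0, 0, 0, 1], [0.02, -0.034, 0, 0, 0, 0, 1], [0.02, -0.034, 0, 0, 0, 0, 1], [0.02, -0.034, 0, 0, 0, 0, 1]])

```text
time: 2.33
ee_pos: [0.4597, 0.0753, 0.3008]
eef_rot: [180.0, 0.0, 103.1]
force: [1.5, 1.0, 0.6]
finger_gap: 0.0005
```

Call:
step_arm(steps=[[0.021, -0.034, 0, 0, 0, 0, 1], [0.021, -0.034, 0, 0, 0, 0, 1], [0.021, -0.034, 0, 0, 0, 0, 1], [0.021, -0.034, 0, 0, 0, 0, 1], [0.021, -0.034, 0, 0, 0, 0, 1], [0.021, -0.034, 0, 0, 0, 0, 1], [0.02, -0.034, 0, 0, 0, 0, 1], [0, 0, 0, 0, 0, 0, 1]])

```text
time: 3.0
ee_pos: [0.6084, -0.1676, 0.2995]
eef_rot: [179.9, 0.2, 102.9]
force: [0.9, -0.2, -0.4]
finger_gap: -0.0002
```

Call:
step_arm(steps=[[0, 0, -0.04, 0, 0, 0, 1], [0, 0, -0.04, 0, 0, 0, 1], [0, 0, -0.04, 0, 0, 0, 1], [0, 0, -0.03, 0, 0, 0, 1], [0, 0, -0.02, 0, 0, 0, 1], [0, 0, 0, 0, 0, 0, 1]])

```text
time: 3.5
ee_pos: [0.6012, -0.1592, 0.1254]
eef_rot: [-179.6, -0.3, 103.1]
force: [-0.5, -0.3, 0.1]
finger_gap: 0.0
```

```bash
python3 - <<'E'
from h import *
s=get_state(); print(s['ee_pos'],s['force'])
p,d=snapshot('scene'); a=p[200:320,140:300]
q,d=snapshot('wrist'); 
save('chk1',np.hstack([cv2.resize(a,(512,384),interpolation=2)[:,:400],cv2.resize(q,(400,300))[:,:]] if 0 else [cv2.resize(a,(400,300),interpolation=2),cv2.resize(q,(400,300))]))
E
```

```text
[ 0.60118465 -0.15918995  0.12539269] [-0.53423842 -0.28920467  0.14105691]
```

View pics/chk1.png

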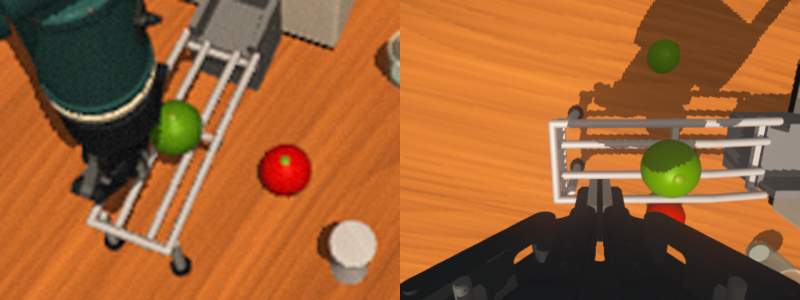

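The fingers hang inside the guard rods behind the lime, between the cross rod and the ball. I'll correct sideways 5 mm and lower.

Call:
step_arm(steps=[[0.005, 0.001, -0.01, 0, 0, 0, 1], [0, 0, -0.01, 0, 0, 0, 1], [0, 0, -0.007, 0, 0, 0, 1], [0, 0, 0, 0, 0, 0, 1], [0, 0, 0, 0, 0, 0, 1]])

```text
time: 4.02
ee_pos: [0.6098, -0.1596, 0.1032]
eef_rot: [-180.0, -0.0, 103.2]
force: [-0.0, 0.0, -0.2]
finger_gap: -0.0006
```

Call:
step_arm(steps=[[-0.003, 0, -0.005, 0, 0, 0, 1], [-0.0023, 0.0097, 0, 0, 0, 0, 1], [-0.0014, 0.0058, 0, 0, 0, 0, 1], [-0.0014, 0.0058, 0, 0, 0, 0, 1], [-0.0014, 0.0058, 0, 0, 0, 0, 1], [-0.0014, 0.0058, 0, 0, 0, 0, 1], [-0.0014, 0.0058, 0, 0, 0, 0, 1], [-0.0014, 0.0058, 0, 0, 0, 0, 1]])

```text
time: 4.68
ee_pos: [0.5967, -0.115, 0.099]
eef_rot: [180.0, 0.1, 103.2]
force: [-0.4, -2.8, 6.4]
finger_gap: -0.0001
```

```bash
python3 - <<'E'
from h import *
s=get_state(); print(s['ee_pos'],s['force'])
p,d=snapshot('scene'); a=p[200:320,140:300]
q,d=snapshot('wrist'); save('chk2',np.hstack([cv2.resize(a,(400,300),interpolation=2),cv2.resize(q,(400,300))]))
E
```

```text
[ 0.59674759 -0.114992    0.09895883] [-0.38609639 -2.84934514  6.40109131]
```

View pics/chk2.png

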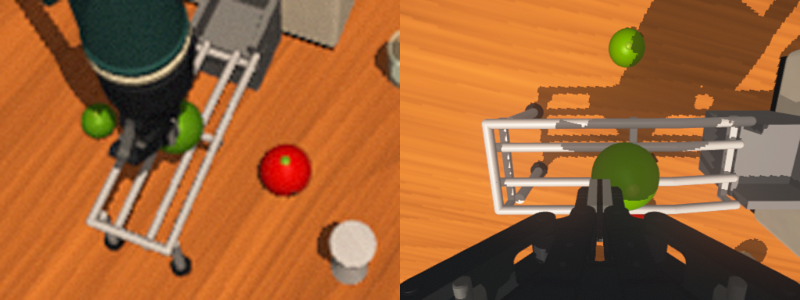

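```bash
cat >> h.py <<'E'
from scipy.spatial.transform import Rotation as Ro
ang=np.radians(13.3);RJ=np.array([[np.cos(ang),-np.sin(ang)],[np.sin(ang),np.cos(ang)]]);OJ=np.array([.5623,.0288])
def cloud(cam,d,s=None):
    k=calibration(cam);f=192/np.tan(np.radians(k['fov_y']/2))
    if cam=='wrist':
        W=np.eye(4);W[:3,:3]=Ro.from_euler('xyz',s['eef_rot'],degrees=True).as_matrix();W[:3,3]=s['ee_pos'];T=W@k['T_tool_cam']
    else: T=k['T']
    v,u=np.mgrid[:384,:512];return np.stack([(u-k['cx'])/f*d,(v-k['cy'])/f*d,d],-1)@T[:3,:3].T+T[:3,3]
def toJ(P):
    Q=P.copy(); Q[...,:2]=(P[...,:2]-OJ)@RJ; return Q
def balls(cam,p,d,s=None):
    from scipy.optimize import least_squares
    P=toJ(cloud(cam,d,s)); p=p.astype(int)
    m=((p[...,1]>p[...,0]*1.25)&(p[...,1]>p[...,2]+20)&(d>0)).astype(np.uint8)
    n,l,st,c=cv2.connectedComponentsWithStats(m)
    for i in range(1,n):
        if st[i,4]>40:
            q=P[cv2.erode((l==i).astype(np.uint8),np.ones((3,3)))>0]
            if len(q)<20: continue
            r=.026
            g=least_squares(lambda x:np.linalg.norm(q-x,axis=1)-r,np.median(q,0)-[0,0,.02],loss='soft_l1',f_scale=.002)
            print(cam,'ball px',c[i].round(),'n',len(q),'J',(g.x*1000).round(1),'rms',np.sqrt(np.mean(g.fun**2))*1000)
E
python3 - <<'E'
from h import *
s=get_state(); print('tcpJ',toJ(np.array(s['ee_pos']))*1000, s['force'],calibration('wrist'))
for c in('wrist','scene','top'):
    p,d=snapshot(c); balls(c,p,d,s)
    if c=='wrist':save('w3',p); np.savez('pics/w3.npz',p=p,d=d)
    if c=='top':save('top3',cv2.resize(p[120:300,170:410],None,fx=3.3,fy=3.3,interpolation=2))
for c in('scene','top'):
    D=np.load(f'pics/{c}0.npz'); balls(c,D['p'],D['d'])
E
```

```text
tcpJ [   0.66903837 -147.66697192   99.40719827] [-0.55115144 -1.75748918  3.13945859] {'fov_y': 66.00690707568072, 'cx': 255.28174190101407, 'cy': 191.41316237796065, 'T_tool_cam': array([[ 1.00000000e+00, -1.53738763e-05, -2.72741547e-05,
         1.01465829e-03],
       [ 2.24115688e-05,  9.59796386e-01,  2.80697164e-01,
        -7.14812401e-02],
       [ 2.18622317e-05, -2.80697164e-01,  9.59796386e-01,
        -1.73849748e-01],
       [ 0.00000000e+00,  0.00000000e+00,  0.00000000e+00,
         1.00000000e+00]])}
wrist ball px [290.  60.] n 1279 J [-104.5 -117.4   10.1] rms 1.1267968461985647
wrist ball px [295. 221.] n 3068 J [  -1.7 -127.   108.7] rms 0.5154250207117764
scene ball px [214. 251.] n 97 J [-1.000e-01 -1.301e+02  1.071e+02] rms 1.182245276698133
scene ball px [179. 248.] n 78 J [-103.5 -119.6    8.1] rms 1.6450783583033992
top ball px [348. 252.] n 20 J [-102.2 -121.8   10.4] rms 1.721234721295451
scene ball px [210. 251.] n 250 J [   0.7 -131.9  106.3] rms 1.3397181797596323
scene ball px [179. 248.] n 80 J [-103.2 -118.8    8.7] rms 1.696400639855396
top ball px [347. 206.] n 148 J [  -1.6 -131.7  109. ] rms 1.4088000915793835
top ball px [347. 252.] n 26 J [-103.8 -128.4   13.3] rms 1.3981290648368674
```

View pics/top3.png

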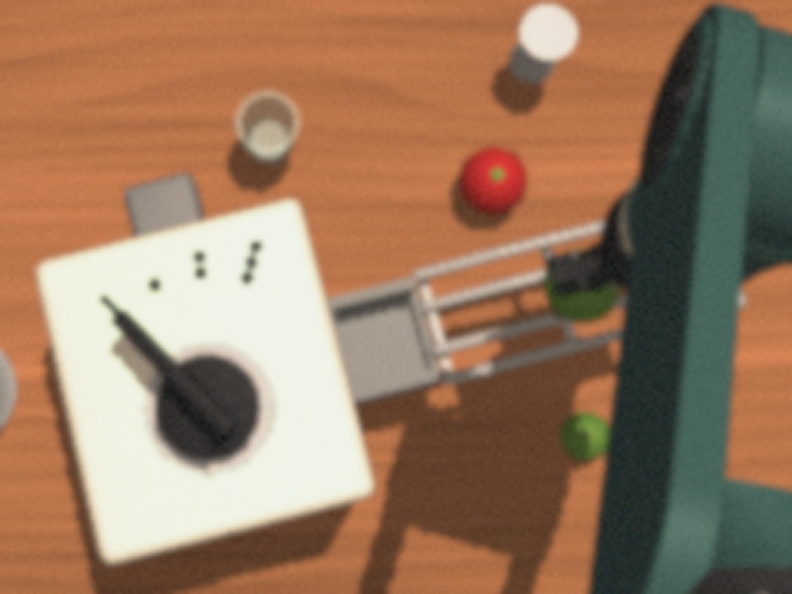

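View pics/w3.png

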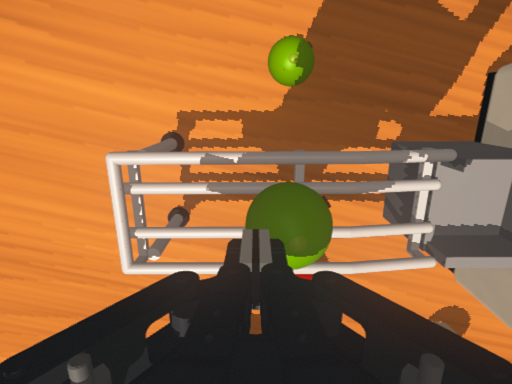

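```bash
python3 - <<'E'
from h import *
D=np.load('pics/w3.npz'); p,d=D['p'],D['d']
k=calibration('wrist');f=192/np.tan(np.radians(k['fov_y']/2));T=k['T_tool_cam']
v,u=np.mgrid[:384,:512];P=np.stack([(u-k['cx'])/f*d,(v-k['cy'])/f*d,d],-1)@T[:3,:3].T+T[:3,3]
for r in (225,230,235,245,255):
    print(r,[(c,*(P[r,c]*1000).round().astype(int)) for c in range(232,284,5)])
for i in range(3):
    s=get_state(); print(s['time'],s['ee_pos'].round(4),s['force'].round(1),s['qpos'].round(3), s['joint_vel'].round(2))
    snapshot('scene')
E
```

```text
225 [(232, np.int64(-22), np.int64(43), np.int64(99)), (237, np.int64(-17), np.int64(43), np.int64(99)), (242, np.int64(-12), np.int64(43), np.int64(100)), (247, np.int64(-4), np.int64(-6), np.int64(-17)), (252, np.int64(-1), np.int64(-8), np.int64(-22)), (257, np.int64(2), np.int64(-9), np.int64(-26)), (262, np.int64(5), np.int64(-10), np.int64(-28)), (267, np.int64(7), np.int64(-11), np.int64(-30)), (272, np.int64(10), np.int64(-11), np.int64(-30)), (277, np.int64(12), np.int64(-12), np.int64(-33)), (282, np.int64(15), np.int64(-12), np.int64(-33))]
230 [(232, np.int64(-15), np.int64(11), np.int64(14)), (237, np.int64(-11), np.int64(10), np.int64(13)), (242, np.int64(-8), np.int64(11), np.int64(13)), (247, np.int64(-3), np.int64(-11), np.int64(-37)), (252, np.int64(-1), np.int64(-11), np.int64(-37)), (257, np.int64(2), np.int64(-11), np.int64(-37)), (262, np.int64(4), np.int64(-11), np.int64(-36)), (267, np.int64(7), np.int64(-11), np.int64(-37)), (272, np.int64(10), np.int64(-9), np.int64(-32)), (277, np.int64(12), np.int64(-10), np.int64(-33)), (282, np.int64(15), np.int64(-11), 
[... 1486 characters left out ...]
, (267, np.int64(6), np.int64(-11), np.int64(-63)), (272, np.int64(8), np.int64(-7), np.int64(-55)), (277, np.int64(11), np.int64(-7), np.int64(-55)), (282, np.int64(13), np.int64(-7), np.int64(-55))]
4.9333 [ 0.5969 -0.1154  0.0991] [ 0.1 -0.7  3. ] [-1.7431e+01  2.7108e+01  9.1847e+01 -3.1000e-02  6.0965e+01 -1.2058e+02] [-0.28  0.18 -0.11  0.09  0.01 -0.12]
4.9833 [ 0.597  -0.1155  0.099 ] [-0.7 -2.   4.2] [-1.74450e+01  2.71160e+01  9.18440e+01 -2.80000e-02  6.09620e+01
 -1.20582e+02] [-0.24  0.16  0.03 -0.06 -0.11 -0.18]
5.0333 [ 0.597  -0.1156  0.0989] [-0.3 -1.4  4.9] [-1.74540e+01  2.71260e+01  9.18410e+01 -2.40000e-02  6.09600e+01
 -1.20587e+02] [-0.19  0.1   0.1  -0.01  0.   -0.01]
```

The picture and numbers disagree: the fingers visibly end about 35 mm short of the TCP, and the lime has barely moved (y -132 to -128). I'll back off and look again before pushing.

Call:
step_arm(steps=[[0, 0, 0.02, 0, 0, 0, 1], [0.004, -0.02, 0.01, 0, 0, 0, 1], [0.005, -0.02, 0, 0, 0, 0, 1], [0, 0, 0, 0, 0, 0, 1], [0, 0, 0, 0, 0, 0, 1]])

```text
time: 5.5
ee_pos: [0.6052, -0.1558, 0.1279]
eef_rot: [-180.0, -0.0, 103.0]
force: [-0.7, -0.1, -0.0]
finger_gap: 0.0002
```

```bash
python3 - <<'E'
from h import *
s=get_state(); print('tcpJ',toJ(np.array(s['ee_pos']))*1000, s['force'],s['finger_gap'])
p,d=snapshot('wrist'); balls('wrist',p,d,s); save('w4',p); np.savez('pics/w4.npz',p=p,d=d)
k=calibration('wrist');f=192/np.tan(np.radians(k['fov_y']/2));T=k['T_tool_cam']
v,u=np.mgrid[:384,:512];P=np.stack([(u-k['cx'])/f*d,(v-k['cy'])/f*d,d],-1)@T[:3,:3].T+T[:3,3]
for r in range(196,260,6):
    print(r,[(c,*(P[r,c]*1000).round().astype(int).tolist()) for c in range(234,280,7)])
p,d=snapshot('scene'); save('s4',cv2.resize(p[180:330,110:310],None,fx=4,fy=4,interpolation=2)); balls('scene',p,d)
E
```

```text
tcpJ [  -0.71743278 -189.52777489  127.92077462] [-0.72719337 -0.1377771  -0.00874768] 0.0002023681036255246
wrist ball px [334.  66.] n 1060 J [-104.1 -116.7   10.2] rms 1.1343072440030575
wrist ball px [350. 211.] n 3230 J [  -1.9 -125.6  108.8] rms 0.5271578692245805
196 [(234, -22, 21, 127), (241, -14, 22, 127), (248, -7, 22, 128), (255, 1, 22, 127), (262, 8, 22, 127), (269, 16, 22, 127), (276, 23, 22, 127)]
202 [(234, -22, 28, 127), (241, -14, 28, 127), (248, -7, 28, 127), (255, 1, 28, 126), (262, 8, 28, 127), (269, 16, 28, 127), (276, 23, 28, 127)]
208 [(234, -22, 35, 126), (241, -14, 35, 127), (248, -7, 35, 127), (255, 1, 35, 127), (262, 8, 36, 128), (269, 16, 35, 127), (276, 23, 35, 127)]
214 [(234, -16, 11, 45), (241, -10, 11, 46), (248, -5, 11, 45), (255, 1, 11, 44), (262, 6, 11, 45), (269, 12, 11, 44), (276, 17, 11, 44)]
220 [(234, -16, 14, 41), (241, -10, 15, 41), (248, -5, 14, 40), (255, 1, 14, 40), (262, 6, 14, 40), (269, 12, 14, 40), (276, 17, 14, 40)]
226 [(234, -22, 56, 127), (241, -15, 56, 127), (248, -7, 55, 126), (255, 1, 56, 128), (262, 8, 56, 127), (269, 16, 56, 127), (276, 24, 56, 128)]
232 [(234, -23, 64, 128), (241, -15, 63, 127), (248, -3, -11, -39), (255, 1, -12, -40), (262, 4, -11, -38), (269, 16, 63, 127), (276, 24, 63, 127)]
238 [(234, -23, 71, 128), (241, -15, 71, 127), (248, -2, -11, -45), (255, 1, -11, -46), (262, 4, -11, -46), (269, 8, -11, -45), (276, 24, 70, 127)]
244 [(234, -9, -7, -45), (241, -5, -11, -53), (248, -2, -11, -52), (255, 1, -11, -52), (262, 4, -11, -53), (269, 7, -11, -52), (276, 11, -7, -43)]
250 [(234, -9, -7, -51), (241, -5, -11, -58), (248, -2, -11, -58), (255, 1, -11, -58), (262, 4, -11, -59), (269, 7, -11, -57), (276, 11, -7, -50)]
256 [(234, -8, -7, -56), (241, -5, -11, -63), (248, -2, -11, -63), (255, 1, -12, -65), (262, 4, -11, -63), (269, 7, -11, -64), (276, 10, -8, -57)]
scene ball px [211. 250.] n 190 J [   0.8 -128.2  106.1] rms 1.317059520573959
```

View pics/w4.png

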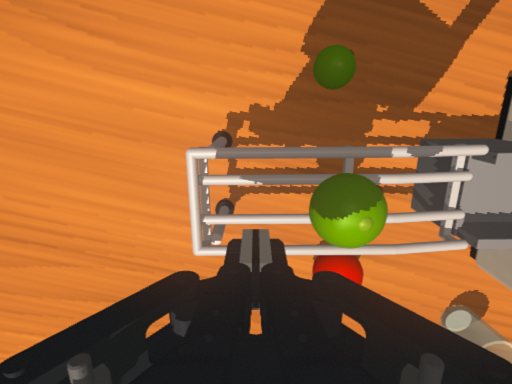

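View pics/s4.png

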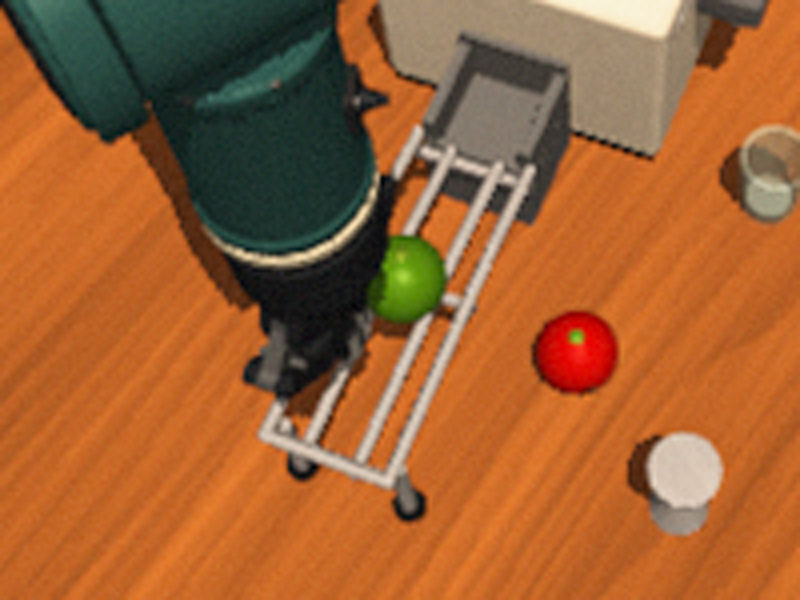

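The fingers really do end about 36 mm behind the reported TCP (tool z ≈ -36). The tip therefore rode on the lime's top instead of pushing it from behind. I'll measure the tip and knuckles before lowering.

```bash
python3 - <<'E'
from h import *
D=np.load('pics/w4.npz'); p,d=D['p'],D['d']
k=calibration('wrist');f=192/np.tan(np.radians(k['fov_y']/2));T=k['T_tool_cam']
v,u=np.mgrid[:384,:512];P=np.stack([(u-k['cx'])/f*d,(v-k['cy'])/f*d,d],-1)@T[:3,:3].T+T[:3,3]*1
for r in range(224,236): print(r,(P[r,257]*1000).round(1),(P[r,250]*1000).round(1))
G=P[(P[...,2]<-15)&(d>0)&(P[...,1]<20)]*1000
for a in range(-60,60,8):
    q=G[(G[:,0]>=a)&(G[:,0]<a+8)]
    if len(q): print(a,len(q),'zmax(lowest)',np.percentile(q[:,2],[98,100]).round(0),'y',q[:,1].min().round(),q[:,1].max().round())
E
```

```text
224 [  2.9  53.7 127. ] [ -4.8  54.1 128. ]
225 [  2.9  54.7 126.7] [ -4.8  54.8 126.8]
226 [  2.9  56.9 129. ] [ -4.8  56.  126.9]
227 [  2.9  57.7 128.1] [ -4.8  57.2 126.9]
228 [  2.9  58.2 126.4] [ -4.8  58.6 127.5]
229 [  1.9 -11.3 -35.7] [ -1.7 -10.9 -34.9]
230 [  1.9 -11.2 -36.7] [ -1.6 -11.1 -36.6]
231 [  1.9 -11.2 -38.1] [ -1.6 -10.6 -36.7]
232 [  1.9 -11.4 -39.6] [ -1.6 -10.6 -37.9]
233 [  1.9 -10.6 -39.2] [ -1.6 -10.5 -38.9]
234 [  1.8 -11.3 -41.9] [ -1.6 -11.  -41.1]
235 [   1.   -71.5 -173.8] [ -1.5 -11.  -42.3]
```

Call:
step_arm(steps=[[0, 0, 0, 0, 0, -7, 1], [0, 0, 0, 0, 0, -7, 1], [0, 0, 0, 0, 0, -7, 1], [0, 0, 0, 0, 0, -7, 1], [0, 0, 0, 0, 0, -7, 1], [0, 0, 0, 0, 0, -7, 1], [0, 0, 0, 0, 0, -7, 1], [0, 0, 0, 0, 0, -7, 1]])

```text
time: 6.27
ee_pos: [0.6046, -0.1539, 0.1277]
eef_rot: [-179.9, 0.0, 46.8]
force: [0.5, 0.1, 0.4]
finger_gap: 0.0003
```

Call:
step_arm(steps=[[0, 0, 0, 0, 0, -7, 1], [0, 0, 0, 0, 0, -7, 1], [0, 0, 0, 0, 0, -7, 1], [0, 0, 0, 0, 0, -7, 1], [0, 0, 0, 0, 0, -5.7, 1], [0, 0, 0, 0, 0, 0, 1], [0, 0, 0, 0, 0, 0, 1]])

```text
time: 6.85
ee_pos: [0.6048, -0.1543, 0.128]
eef_rot: [-179.9, 0.1, 13.7]
force: [-0.0, 1.0, -0.5]
finger_gap: 0.0
```

```bash
python3 - <<'E'
from h import *
s=get_state(); print(s['eef_rot'],'tcpJ',toJ(np.array(s['ee_pos']))*1000, s['force'],s['finger_gap'])
p,d=snapshot('wrist'); balls('wrist',p,d,s); save('w5',p)
E
```

```text
[-1.79941517e+02  6.22664283e-02  1.36600312e+01] tcpJ [  -0.74817375 -187.95964956  127.9741329 ] [-0.00135203  1.02053247 -0.5441874 ] 4.453040014635853e-05
wrist ball px [256. 117.] n 3827 J [  -1.9 -125.8  108.7] rms 0.4956094563775056
wrist ball px [143. 100.] n 407 J [-105.3 -122.8   12.1] rms 0.7699351873279094
```

View pics/w5.png

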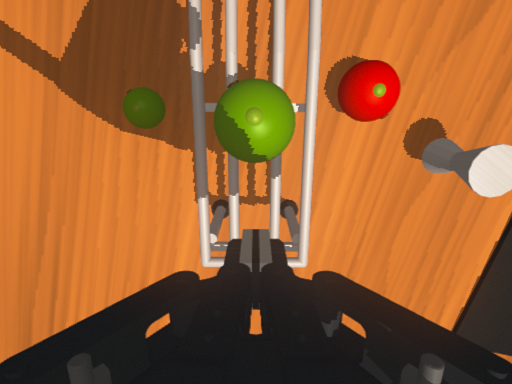

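The rails and lime are centred on the fingers (ball at 256,117; fingers at 257,235). I'll lower behind the lime, watching the force.

Call:
step_arm(steps=[[0, 0, -0.02, 0, 0, 0, 1], [0, 0, -0.02, 0, 0, 0, 1], [0, 0, -0.012, 0, 0, 0, 1], [0, 0, -0.006, 0, 0, 0, 1], [0, 0, 0, 0, 0, 0, 1], [0, 0, 0, 0, 0, 0, 1]])

```text
time: 7.4
ee_pos: [0.6055, -0.1553, 0.0705]
eef_rot: [-180.0, 0.0, 13.5]
force: [-0.6, -0.3, 0.3]
finger_gap: -0.0001
```

```bash
python3 - <<'E'
from h import *
s=get_state(); print(s['eef_rot'],'tcpJ',toJ(np.array(s['ee_pos']))*1000, s['force'],s['finger_gap'])
p,d=snapshot('wrist'); balls('wrist',p,d,s)
p2,d=snapshot('scene'); save('w6',np.hstack([cv2.resize(p,(400,300)),cv2.resize(p2[195:315,120:280],(400,300))]))
E
```

```text
[-1.79989493e+02  1.80430636e-02  1.34871301e+01] tcpJ [  -0.27886434 -189.06047281   70.51553415] [-0.63766695 -0.32191122  0.25220699] -0.0001242065316713477
wrist ball px [253. 122.] n 8710 J [  -2.  -125.8  108.7] rms 0.46708251626786146
wrist ball px [113. 104.] n 1349 J [-106.7 -120.6   10.9] rms 1.0379871540426884
```

View pics/w6.png

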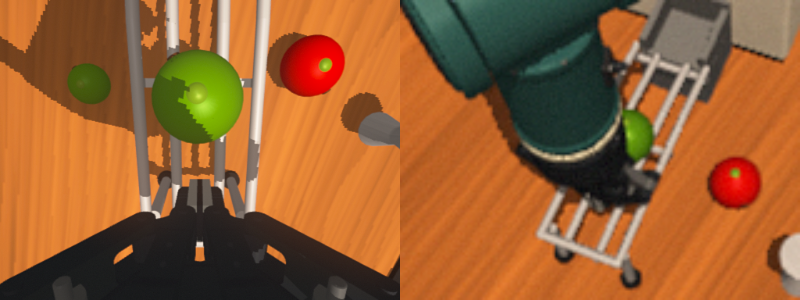

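Call:
step_arm(steps=[[-0.0023, 0.0097, -0.003, 0, 0, 0, 1], [-0.0021, 0.0088, -0.002, 0, 0, 0, 1], [-0.0014, 0.0058, 0, 0, 0, 0, 1], [-0.0014, 0.0058, 0, 0, 0, 0, 1], [-0.0014, 0.0058, 0, 0, 0, 0, 1], [-0.0014, 0.0058, 0, 0, 0, 0, 1]])

```text
time: 8.0
ee_pos: [0.5954, -0.1128, 0.0657]
eef_rot: [180.0, -0.0, 13.5]
force: [-0.0, -0.9, -0.3]
finger_gap: 0.0002
```

```bash
python3 - <<'E'
from h import *
s=get_state(); print(s['eef_rot'],'tcpJ',toJ(np.array(s['ee_pos']))*1000, s['force'],s['finger_gap'])
p,d=snapshot('wrist'); balls('wrist',p,d,s);save('w7',p)
E
```

```text
[ 1.79987553e+02 -1.17250697e-02  1.34733476e+01] tcpJ [  -0.3537962  -145.43572928   65.68273581] [-0.01266162 -0.86996685 -0.3051143 ] 0.00024212205368555348
wrist ball px [254. 184.] n 7912 J [  -2.  -107.5  108.7] rms 0.4725737280689803
wrist ball px [116. 180.] n 312 J [-105.1 -115.    11.9] rms 0.8104728932669777
```

View pics/w7.png

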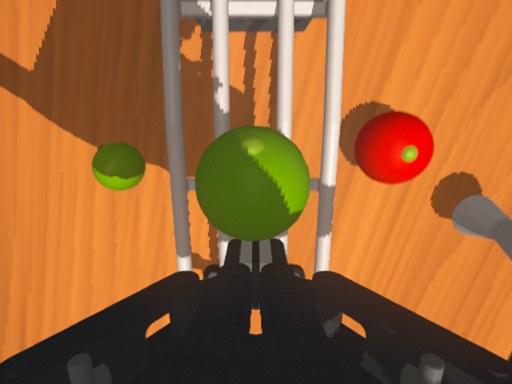

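The lime (254,184) is now being pushed properly: it is at y -107.5 and its height is unchanged. I'll continue past the crest.

Call:
step_arm(steps=[[-0.0014, 0.0058, 0, 0, 0, 0, 1], [-0.0014, 0.0058, 0, 0, 0, 0, 1], [-0.0014, 0.0058, 0, 0, 0, 0, 1], [-0.0014, 0.0058, 0, 0, 0, 0, 1], [-0.0014, 0.0058, 0, 0, 0, 0, 1], [-0.0014, 0.0058, 0, 0, 0, 0, 1], [0, 0, 0, 0, 0, 0, 1]])

```text
time: 8.63
ee_pos: [0.5863, -0.0774, 0.0653]
eef_rot: [-179.9, 0.0, 13.5]
force: [-0.3, 0.3, -0.1]
finger_gap: 0.0001
```

```bash
python3 - <<'E'
from h import *
s=get_state(); print(s['eef_rot'],'tcpJ',toJ(np.array(s['ee_pos']))*1000, s['force'],s['finger_gap'])
p,d=snapshot('wrist'); balls('wrist',p,d,s);save('w8',p)
E
```

```text
[-1.79948003e+02  4.76154906e-02  1.34865917e+01] tcpJ [  -1.05741516 -108.86196779   65.31651422] [-0.34509032  0.26697297 -0.10450278] 6.656380257139398e-05
wrist ball px [254. 148.] n 8650 J [ -2.  -54.2 105.2] rms 0.5227069763110201
wrist ball px [124. 215.] n 1117 J [-106.3 -119.9   10.7] rms 0.9595621255732901
```

View pics/w8.png

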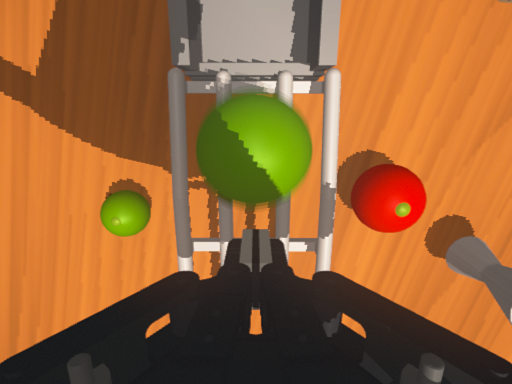

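The lime (254,148) has left the finger and is rolling down the slope (y -54, z 105). I'll raise, then check that it drops in.

Call:
step_arm(steps=[[0, 0, 0.035, 0, 0, 0, 1], [0, 0, 0.038, 0, 0, 0, 1], [0, 0, 0.038, 0, 0, -6, 1], [0, 0, 0.038, 0, 0, -6, 1], [0, 0, 0.036, 0, 0, -6, 0.5], [0, 0, 0, 0, 0, -6, 0.5]])

```text
time: 9.18
ee_pos: [0.5918, -0.0802, 0.259]
eef_rot: [179.9, -0.8, -10.9]
force: [1.9, -0.6, 0.5]
finger_gap: 0.0234
```

```bash
python3 - <<'E'
from h import *
s=get_state(); print(s['eef_rot'],s['ee_pos'],'tcpJ',toJ(np.array(s['ee_pos']))*1000, s['force'],s['finger_gap'])
p,d=snapshot('wrist'); balls('wrist',p,d,s)
q,d=snapshot('top'); balls('top',q,d); save('w9',np.hstack([cv2.resize(p,(400,300)),cv2.resize(q[130:280,180:380],(400,300))]))
E
```

```text
[179.94429151  -0.78696548 -10.85383065] [ 0.5917527  -0.08018652  0.25899683] tcpJ [   3.59042395 -112.83896849  258.99682958] [ 1.85117853 -0.60950678  0.45991184] 0.0233659307225515
wrist ball px [201.  61.] n 1463 J [-2.1 16.8 86.4] rms 0.6107170760792839
wrist ball px [187. 192.] n 163 J [-105.1 -120.1   10.9] rms 0.8849639475978537
top ball px [284. 223.] n 151 J [-2.3 14.3 86.6] rms 1.281773797663572
top ball px [347. 252.] n 27 J [-102.1 -124.5   12. ] rms 1.5734487875180987
```

View pics/w9.png

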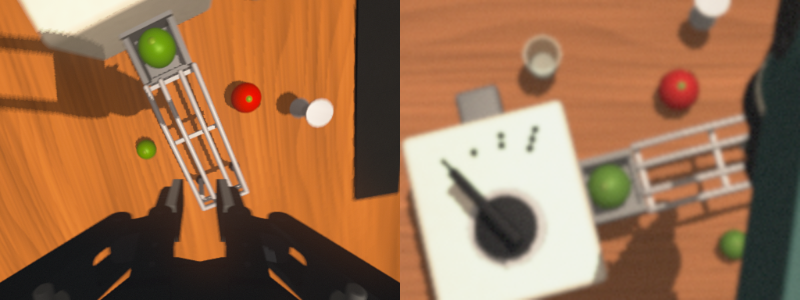

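The lime is in the pocket (wrist view 157,47; centre height 86 mm). Now to the dial.

Call:
step_arm(steps=[[-0.0055, 0.039, 0, 0, 0, -6, 0.5], [-0.0055, 0.039, 0, 0, 0, -6, 0.5], [-0.0055, 0.039, 0, 0, 0, -6, 0.5], [-0.0055, 0.039, 0, 0, 0, -6, 0.5], [-0.0055, 0.039, 0, 0, 0, -6, 0.5], [-0.0055, 0.039, 0, 0, 0, -6, 0.5], [-0.004, 0.036, 0, 0, 0, 0, 0.5], [0, 0, 0, 0, 0, 0, 0.5]])

```text
time: 9.95
ee_pos: [0.5475, 0.1971, 0.2485]
eef_rot: [179.9, 0.3, -46.1]
force: [-0.0, 0.7, 0.5]
finger_gap: 0.0424
```

Call:
step_arm(steps=[[0, 0, 0, 0, 0, 0, 0.5], [0, 0, 0, 0, 0, 0, 0.5]])

```text
time: 10.12
ee_pos: [0.5492, 0.1906, 0.249]
eef_rot: [179.8, 0.1, -46.4]
force: [0.2, 0.4, -0.7]
finger_gap: 0.0427
```

```bash
python3 - <<'E'
from h import *
s=get_state(); print(s['eef_rot'],s['ee_pos'], s['force'],s['finger_gap'],s['qpos'].round(1))
p,d=snapshot('wrist'); save('w10',p); np.savez('pics/w10.npz',p=p,d=d)
P=cloud('wrist',d,s); J=toJ(P)
b=(abs(J[...,0])<.1)&(J[...,1]>.05)&(J[...,1]<.22)&(p.max(-1)<80)&(d>0)
m=b&(P[...,2]>.21)&(P[...,2]<.228); q=P[m]
k=calibration('wrist')
print(len(q),cv2.minAreaRect(q[:,:2].astype(np.float32)*1000),np.median(q[:,2]))
w,V=np.linalg.eigh(np.cov(q[:,:2].T)); print(np.degrees(np.arctan2(V[1,1],V[0,1])))
E
```

```text
[ 1.79840592e+02  5.04635426e-02 -4.63753594e+01] [0.54919763 0.19064801 0.24896579] [ 0.20514527  0.39157131 -0.70446105] 0.04274672503793468 [12.4 16.9 85.  -0.  78.3 58.7]
1891 ((529.5892944335938, 176.863037109375), (98.25726318359375, 11.883182525634766), 42.99203872680664) 0.2204972998980831
-136.43674693418103
```

View pics/w10.png

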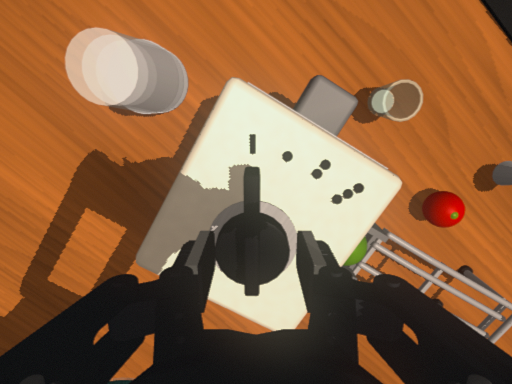

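The bar (252,190) lies centred between the open fingers, and all three dot groups are visible (287,156; 320,169; 347,193). I'll descend around the bar.

Call:
step_arm(steps=[[0, 0, -0.03, 0, 0, 0, 0.5], [0, 0, -0.03, 0, 0, 0, 0.5], [0, 0, -0.02, 0, 0, 0, 0.5], [0, 0, -0.012, 0, 0, 0, 0.5], [0, 0, 0, 0, 0, 0, 0.5], [0, 0, 0, 0, 0, 0, 0.5]])

```text
time: 10.67
ee_pos: [0.5497, 0.1896, 0.1578]
eef_rot: [179.9, 0.1, -46.6]
force: [-0.4, 0.7, 0.5]
finger_gap: 0.0426
```

```bash
python3 - <<'E'
from h import *
s=get_state(); print(s['eef_rot'],s['ee_pos'], s['force'],s['finger_gap'])
p,d=snapshot('wrist'); save('w11',p)
k=calibration('wrist');f=192/np.tan(np.radians(k['fov_y']/2));T=k['T_tool_cam']
v,u=np.mgrid[:384,:512];P=np.stack([(u-k['cx'])/f*d,(v-k['cy'])/f*d,d],-1)@T[:3,:3].T+T[:3,3]
for r in range(190,270,8): print(r,[(c,*(P[r,c]*1000).round().astype(int).tolist()) for c in (190,200,210,240,250,260,300,310,320)])
E
```

```text
[ 1.79887536e+02  5.57126320e-02 -4.66210646e+01] [0.54973052 0.18961386 0.15775175] [-0.39666764  0.71847811  0.48965002] 0.0426062601252721
190 [(190, -38, -26, -14), (200, -32, -26, -13), (210, -27, -25, -13), (240, -10, -25, -12), (250, -4, -26, -13), (260, 2, -25, -13), (300, 24, -26, -15), (310, 30, -25, -13), (320, 36, -25, -13)]
198 [(190, -38, -21, -13), (200, -33, -21, -13), (210, -27, -21, -14), (240, -10, -21, -13), (250, -4, -21, -13), (260, 2, -21, -13), (300, 25, -21, -13), (310, 30, -21, -12), (320, 36, -21, -13)]
206 [(190, -38, -16, -14), (200, -33, -16, -13), (210, -27, -16, -12), (240, -8, -25, -40), (250, -4, -25, -40), (260, 2, -16, -13), (300, 25, -16, -13), (310, 31, -16, -13), (320, 36, -16, -13)]
214 [(190, -39, -11, -12), (200, -33, -11, -13), (210, -27, -11, -13), (240, -8, -25, -51), (250, -3, -25, -51), (260, 2, -11, -13), (300, 25, -11, -12), (310, 31, -11, -13), (320, 36, -11, -13)]
222 [(190, -39, -6, -12), (200, -33, -6, -13), (210, -27, -6, -13), (240, -7, -25, -60), (250, -3, -25, -60), (260, 2, -6, -13), (300, 25, -6, -13), (310, 31, -6, -14), (32
[... 268 characters left out ...]
 -45), (240, -7, -20, -63), (250, -3, -19, -63), (260, 2, 4, -13), (300, 21, -10, -44), (310, 25, -12, -46), (320, 37, 4, -14)]
246 [(190, -32, -7, -46), (200, -26, -11, -54), (210, -22, -8, -48), (240, -7, -16, -63), (250, -3, -16, -63), (260, 2, 9, -14), (300, 20, -7, -45), (310, 23, -12, -55), (320, 30, -8, -47)]
254 [(190, -28, -11, -62), (200, -25, -11, -60), (210, -22, -4, -48), (240, -7, -12, -63), (250, -3, -12, -64), (260, 2, 14, -14), (300, 20, -3, -47), (310, 22, -11, -62), (320, 27, -11, -61)]
262 [(190, -27, -11, -68), (200, -23, -12, -69), (210, -22, -2, -51), (240, -7, -8, -63), (250, -3, -8, -63), (260, 2, 20, -14), (300, 21, 1, -47), (310, 21, -11, -68), (320, 25, -11, -67)]
```

View pics/w11.png

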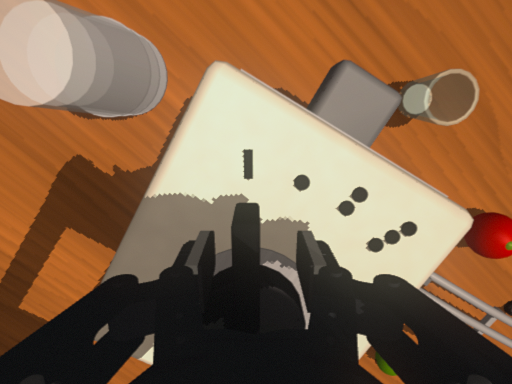

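The bar spans tool x -9..+1 (centre -4 mm), and the finger ends reach 19 mm below its top. I'll centre, go down 5 mm, and grip.

Call:
step_arm(steps=[[-0.0027, 0.0029, -0.005, 0, 0, 0, 0.5], [0, 0, 0, 0, 0, 0, 0.5], [0, 0, 0, 0, 0, 0, 1], [0, 0, 0, 0, 0, 0, 1], [0, 0, 0, 0, 0, 0, 1], [0, 0, 0, 0, 0, 0, 1], [0, 0, 0, 0, 0, 0, 1], [0, 0, 0, 0, 0, 0, 1]])

```text
time: 11.38
ee_pos: [0.5481, 0.1939, 0.1541]
eef_rot: [-179.9, -0.1, -46.6]
force: [1.1, -3.0, 4.5]
finger_gap: 0.0113
```

```bash
python3 - <<'E'
from h import *
s=get_state(); print(s['eef_rot'],s['ee_pos'], s['force'],s['torque'],s['finger_gap'])
p,d=snapshot('wrist'); save('w12',p)
E
```

```text
[-1.79943837e+02 -6.85839570e-02 -4.65516495e+01] [0.54810141 0.1938771  0.15412249] [ 1.12864968 -2.99436365  4.50733812] [-0.41174863 -0.08865121 -0.03439513] 0.011284759114336415
```

View pics/w12.png

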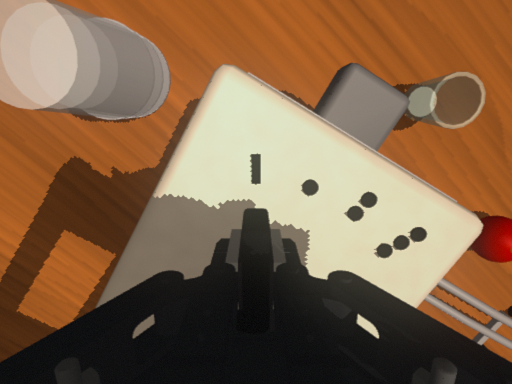

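The bar is gripped (gap 11 mm) and still points at the home dash (255,168). I'll turn clockwise, first half.

Call:
step_arm(steps=[[0.0035, -0.0042, 0, 0, 0, -6, 1], [0.0031, -0.0045, 0, 0, 0, -6, 1], [0.0026, -0.0048, 0, 0, 0, -6, 1], [0.0021, -0.005, 0, 0, 0, -6, 1], [0.0015, -0.0052, 0, 0, 0, -6, 1], [0, 0, 0, 0, 0, 0, 1]])

```text
time: 11.93
ee_pos: [0.5613, 0.1696, 0.1541]
eef_rot: [-179.9, -0.0, -76.8]
force: [1.4, -1.2, 5.4]
finger_gap: 0.0111
```

```bash
python3 - <<'E'
from h import *
s=get_state(); print(s['eef_rot'],s['ee_pos'], s['force'],s['torque'],s['finger_gap'])
p,d=snapshot('wrist'); save('w13',p)
E
```

```text
[-1.79895983e+02 -4.42350318e-02 -7.68477557e+01] [0.56133481 0.16960019 0.15413136] [ 1.4285757  -1.20677358  5.39506929] [-0.30814283 -0.14275227  0.45326487] 0.011076700724295974
```

View pics/w13.png

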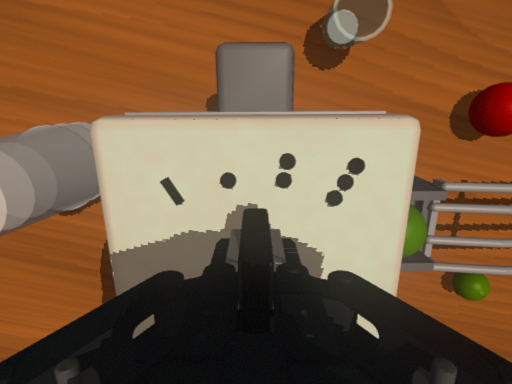

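At 30° the bar (257,215) points midway between one dot (228,181) and two dots (285,170), as expected. On to the third click.

Call:
step_arm(steps=[[0.001, -0.0054, 0, 0, 0, -6, 1], [0.0004, -0.0054, 0, 0, 0, -6, 1], [-0.0002, -0.0054, 0, 0, 0, -6, 1], [-0.0007, -0.0054, 0, 0, 0, -6, 1], [-0.0013, -0.0054, 0, 0, 0, -6, 1], [0, 0, 0, 0, 0, 0, 1], [0, 0, 0, 0, 0, 0, 1]])

```text
time: 12.57
ee_pos: [0.5608, 0.1423, 0.1542]
eef_rot: [-179.8, -0.0, -106.5]
force: [3.5, -6.4, 3.1]
finger_gap: 0.0112
```

```bash
cat > dial.py <<'E'
from h import *
import sys
s=get_state(); print(s['time'],s['eef_rot'],s['ee_pos'], s['force'],s['torque'],s['finger_gap'])
p,d=snapshot('wrist'); save(sys.argv[1],p)
P=cloud('wrist',d,s); J=toJ(P)
m=(abs(J[...,0])<.11)&(J[...,1]>.04)&(J[...,1]<.23)&(p.max(-1)<80)&(d>0)
b=m&(abs(P[...,2]-.17)<.006)   # dots on the top face
n,l,st,c=cv2.connectedComponentsWithStats(b.astype(np.uint8))
ax=np.array([.5098,.1565])
for i in range(1,n):
    if st[i,4]>30:
        w=P[l==i][:,:2].mean(0); print('dot px',c[i].round(),st[i,4],'J',(toJ(w)*1000).round(1),'ang from axis',np.degrees(np.arctan2(*(w-ax)[::-1])).round(1))
t=(P[...,2]>.212)&(P[...,2]<.227)&(p.max(-1)<80); t[:, :200]=0; t[:,310:]=0
q=P[t][:,:2]; print(len(q)); print(cv2.minAreaRect(q.astype(np.float32)*1000))
E
python3 dial.py w14
python3 - <<'E'
from h import *
p,d=snapshot('top'); balls('top',p,d); save('t14',cv2.resize(p[120:300,120:390],None,fx=2.9,fy=2.9,interpolation=2))
E
```

```text
12.5667 [-1.79814493e+02 -2.76813844e-02 -1.06531142e+02] [0.56083523 0.14227652 0.15418061] [ 3.4521309  -6.37433683  3.05060994] [-0.71318023 -0.31578191  0.57663343] 0.01123593673393452
dot px [257. 139.] 191 J [71.1 83.9] ang from axis -16.2
dot px [257. 158.] 177 J [62.1 89. ] ang from axis -16.2
dot px [195. 169.] 177 J [ 73.7 120.8] ang from axis 4.1
dot px [257. 178.] 177 J [53.  94.4] ang from axis -16.0
dot px [203. 187.] 168 J [ 63.4 122.6] ang from axis 4.1
dot px [157. 212.] 163 J [ 63.4 152.8] ang from axis 24.2
dot px [120. 246.] 224 J [ 57.4 183.6] ang from axis 44.1
3869
((560.0637817382812, 140.55587768554688), (47.41164016723633, 38.722042083740234), 10.672598838806152)
top ball px [286. 222.] n 108 J [-1.9 14.  86.6] rms 1.4316486968107094
top ball px [347. 252.] n 24 J [-106.1 -126.6   14.1] rms 1.1922292299947055
```

View pics/w14.png

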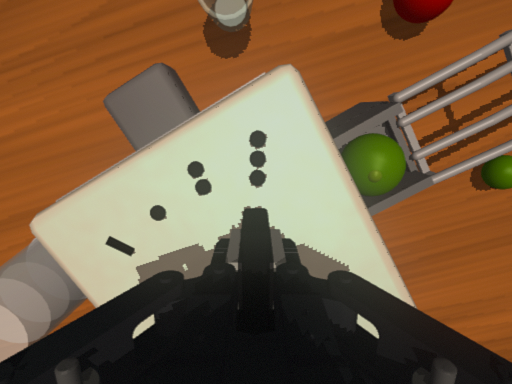

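View pics/t14.png

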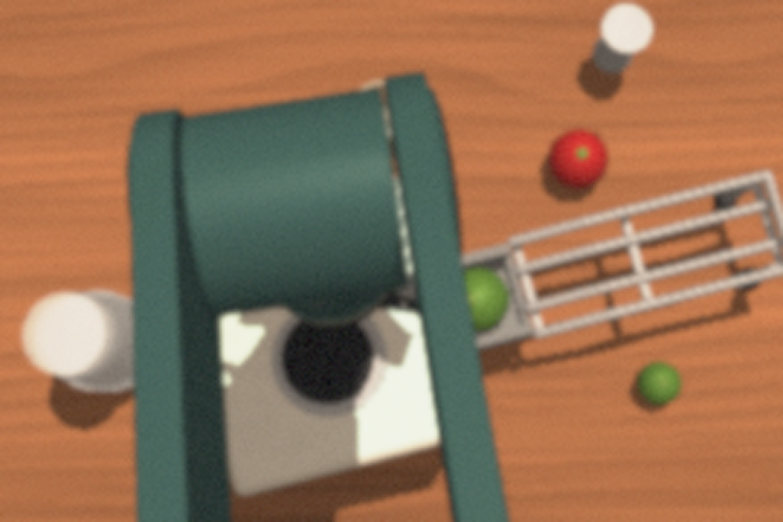

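The bar (257,215) now lines up with the three dots (257,139/158/178): the tool turned 59.9° = 1.046 rad. The lime is still in the pocket (376,165). I'll hold for half a second and re-check.

Call:
step_arm(steps=[[0, 0, 0, 0, 0, 0, 1], [0, 0, 0, 0, 0, 0, 1], [0, 0, 0, 0, 0, 0, 1], [0, 0, 0, 0, 0, 0, 1], [0, 0, 0, 0, 0, 0, 1], [0, 0, 0, 0, 0, 0, 1]])

```text
time: 13.17
ee_pos: [0.5608, 0.1424, 0.1542]
eef_rot: [-179.8, -0.1, -106.5]
force: [1.8, -5.8, 4.2]
finger_gap: 0.0111
```

```bash
python3 dial.py w15 | head -3; python3 - <<'E'
from h import *
p,d=snapshot('scene'); balls('scene',p,d)
for n in("cup_stack_mid","shot_glass_mid","jigger_mid"):
    zz={'c':.075,'s':.031,'j':.0375}[n[0]]
    print(n,[(np.round(x['centre']).tolist(),atz('scene',x['centre'],zz).round(3).tolist(),round(x['conf'],2)) for x in mark_of(n,'scene')[:1]])
E
```

```text
13.1667 [-1.79814963e+02 -5.17983446e-02 -1.06471290e+02] [0.56081172 0.14235265 0.15415136] [ 1.77176207 -5.80346872  4.21745821] [-0.74477894 -0.32061488  0.61213947] 0.011137303348817849
dot px [258. 139.] 193 J [71.  83.9] ang from axis -16.2
dot px [258. 158.] 177 J [62. 89.] ang from axis -16.2
scene ball px [234. 204.] n 217 J [ 0.7 13.9 83.3] rms 1.3322654641277492
scene ball px [179. 248.] n 78 J [-101.8 -117.7    8.7] rms 1.7156270667031435
cup_stack_mid [([289.0, 127.0], [0.537, 0.35, 0.075], 0.88)]
shot_glass_mid [([302.0, 224.0], [0.721, 0.119, 0.031], 0.64)]
jigger_mid []
```

View pics/w15.png

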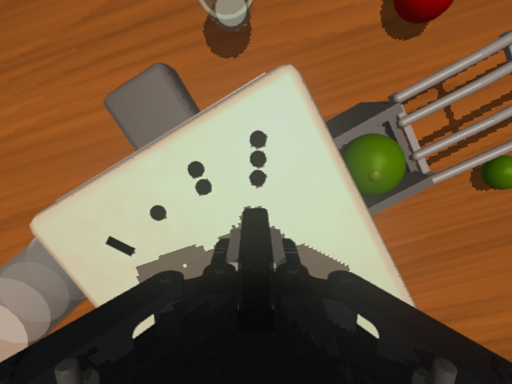

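The pose is stable: the handle points at the three dots, the lime is in the pocket, and the jigger was still in place in the last top view. Handing in.

```bash
python3 -c "
from cell import *
print(sign_off())"
```

```text
the job is handed in; nothing more can be done
None
```

I rolled the lime over the crest with shut fingers and it ran down into the intake pocket on its own. Then I gripped the dial handle, turned it clockwise to the third click, and handed in at about 13.3 s while still holding it.

**Last checks:**
- **Lime:** its centre is about 86 mm above the counter in the top and wrist views (83 mm in the scene view), which matches a lime resting in the pocket.
- **Dial:** the handle lines up with the three dots. The tool turned 59.9° (about 1.046 rad) and held steady for 0.6 s with roughly 7 N at the wrist.
- **Bystanders:** the cups and shot glass are where they started, to within measurement error. The network did not find the jigger in the last scene picture, so I relied on the top view taken just before, where it stood in place.

**What disagreed:** the shut fingertips end about 35 mm short of the reported TCP. Because of that, my first push only brushed the top of the lime and moved it a few millimetres along the rails. It pressed down with about 6 N and did not lift the lime. I backed off, turned the gripper 90°, lowered it by that offset and pushed again from behind.

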